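# Open the pouch sealer's counterweighted guard

## Task

Stop the pouch sealer by pressing the red button on its control box, then open its clear guard: push the orange rail up and back with your fingertips until the counterweights take over and the guard rests fully open by itself. Ease the guard over, do not grip or fling it, keep off the green button, leave the jar, bottle and white block where they stand, and finish clear of everything.

Things in the scene. Friction and masses are not known exactly. Their poses are not given: they have to be found in the camera images.
- sealer: Stainless bench pouch sealer, fixed, 300 mm wide (its y), housing x = -150 to +160 mm, 85 mm high; aluminium pouch shelf in front (x = -245 to -145 mm, 290 mm wide, top at 85 mm). Origin: under the middle of the housing, on the bench. x points to its back; its front faces the robot, turned up to 0.25 rad. Clear guard over the jaws on two side arms with round counterweights (395 mm over all).
- hinge_axis (a point): Middle of the guard's level hinge axis, which runs along the sealer's y, 130 mm above the bench and 30 mm behind the sealer's origin. Axes as the sealer's; it does not move with the guard. The closed guard's top is 285 mm above the bench; in its swing the rail reaches 330 mm.
- guard (a joint): Guard angle, rad: 0 closed (at the start), growing as the rail goes up and back, 1.48 fully open on its stop. Below about 0.7 it falls shut by itself, above that it falls open, slowed by a damper; pushing the rail takes 2 to 5 N. Visor: clear curved sheet 158 mm from the hinge axis, closed from 14 degrees below to 67 above level forward; pressing on it does not turn the guard.
- rail (a point): Orange round push rail across the guard's front, 18 mm in diameter, 330 mm long along its y, parallel to the hinge axis, 190 mm from it, 32 mm outside the visor, free space in front and below. Origin: middle of its centre line. Turns with the guard; closed it lies 28 degrees above level in front of the hinge, 219 mm above the bench, axes as the sealer's.
- control_box: Grey start/stop box with a yellow top, 150 x 80 x 50 mm, fixed on the bench to one side of the sealer (either side), its long x axis within 0.25 rad of the sealer's. Origin: middle of its underside.
- stop_top (a point): Middle of the top face of the round red stop button, 36 mm in diameter, facing straight up on the half of the control box nearer the robot. It is pressed straight down, against a spring.
- stop (a joint): Travel of the red stop button, m: 0 up, 0.006 fully pressed (about 5 N); springs back.
- start_top (a point): Middle of the top face of the round green start button, 28 mm in diameter, on the same box 74 mm behind the red one. Not to be pressed.
- start (a joint): Travel of the green start button, m: 0 up, 0.006 fully pressed.
- spares_tray: Low steel tray of white spare bars, 150 x 100 x 35 mm, fixed on the bench on the other side of the sealer from the control box. Origin: middle of its underside.
- jar: Loose white jar with a blue cap, 48 mm in diameter, 65 mm tall, standing on the pouch shelf in front of the guard. Origin: middle of its base.
- bottle: Loose clear bottle with an orange cap, 60 mm in diameter, 150 mm tall, standing on the bench beside the sealer. Origin: middle of its base.
- block: Loose white plastic block 70 x 35 x 40 mm lying on the bench beside the sealer. Origin: middle of its underside.
Mind the look-alikes: they are no part of the job. Leave any black or brown look-alike of the jar alone. Leave any turquoise look-alike of the control_box alone.

How it is judged:
By the outcome, as a careful person would: the job done as asked, in the order asked, and still so for the second after the job is handed in, with the robot touching nothing.
It also fails if it takes over 53 s, if anything falls off the work surface, if the arm or the gripper's body presses on something with over 40 N, if the wrist force passes 120 N, or if a joint passes its speed limit or range.

## Robot

A 7-joint arm with a two-finger parallel gripper is mounted at the origin on the work surface. World frame = base frame: x ahead of the robot, y to its left, z up, the work surface at z = 0. Lengths are in m, angles in rad, forces in N, time in s.
With the tool pointing down it reaches from about 0.4 to 0.85 m from the base axis. Payload 4.5 kg.
Tool frame: the origin (TCP) lies midway between the tips of the shut fingers; the grasp point (between the pads) lies 19 mm behind it; z points along the fingers, y is the line along which they close (so a half turn about z gives the same grasp; the last joint's range is limited). The gripper opens to 88 mm and grips with 3 to 60 N. Pads are 18 mm wide; open, the fingers measure 123 mm over their backs; the gripper's body (75 mm by 187 mm) begins 45 mm behind the grasp point.
Start: joints at [1.163, 0.689, -0.195, 1.565, 0.157, 0.902, -0.215], TCP at [0.267, -0.565, 0.209] pointing down, gripper open.
Joint ranges: [-3.01, 3.01], [-0.46, 2.08], [-1.47, 1.51], [0.13, 2.56], [-1, 4.14], [0.04, 2.09], [-2.66, 2.66]. Speed limits (rad/s): [2.57, 2.57, 3.14, 3.14, 3.14, 3.14, 3.14].

## Interface

Orientations are given as a unit quaternion [x, y, z, w].
In Python, from plant import r gives the robot as it stands.
- The arm moves only by the tool carry_out, never from a script. Its argument "plan" is a list of rows, each an object with "rot": the turn, a rotation vector about the tool's x, y, z in rad, a list of three; "xyz": the shift along the tool's x, y, z in m, a list of three; "grip": the closure in counts, from 0 (fully open) to 255 (shut). In form: [{"rot": [wx, wy, wz], "xyz": [dx, dy, dz], "grip": grip}, ...]. A call has 1 to 8 rows; each row is the pose to reach, as a shift and turn from the pose commanded when the call began, along the tool's axes at that moment; what a row does not reach only later rows make up. A row lasts 1/12 s, in which the tool goes at most 41.7 mm and 7.16 degrees, less where a joint would pass 70% of its speed; a pose out of reach is approached as far as the arm can. A call with a gripper value outside its range is refused whole. The fingers move at their own pace and stop on an object; "squeeze" is the grip in N (left out, the last holds). Time passes only in rows, so rows that repeat a pose let the fingers close. It gives the time, the measured TCP pose, the force, the opening and the grip force at its end, in the units of the state.
- r.get_state(): the state, without advancing time (a new reading comes with each control period).
- r.snapshot(name): name is "scene" or "top"; returns the picture (420x560x3 uint8, red, green, blue); there is no depth.
- r.camera_params(name): a dict with "fx", "fy", "cx", "cy" (pixels), "position" and "attitude" of the camera in the world. Camera axes: x right, y down, z forward; pixel columns grow to the right and rows downward; lengths in m; the calibration is good to about 2 mm. A picture is of the moment at which its call begins. camera_params takes no time and is no camera call.
- r.finish_job(): hands the job in; it is judged then, once.
The state is a dict: "clock": time; "q": joint angles; "qd": joint speeds; "joint_torque": joint torques, N m; "tool_pos": TCP position; "eef_rot": TCP orientation; "contact_force": force on the tool from outside, world axes, zero at the start; "moment": the same for the moment, N m; "opening": opening from 0.0 (shut) to 1.0 (fully open); "finger_force": force on a finger pad.
Only numpy, scipy, OpenCV 4.12 (cv2) and the standard library are available. Lean on these libraries where they do the work, as an engineer would, in place of code of your own. Each camera call takes 0.05 s, during which the arm holds its last target. There are 200 camera calls.

## Working session

There is one attempt and no reset: what is moved stays moved. The work goes in short steps, Python scripts to look and compute and a tool call to move; the robot and the scene stay as the last step left them, time stands still between calls to the robot, and variables do not carry over. Pictures are saved under pics/ and viewed, at most 10 in all, crops included, and the job is handed in when it is done.

Besides the shell and the picture viewer there is one more tool, called after "Call:" as name([rows], argument=value, ...), one row to a line, values as JSON. carry_out: Moves the arm, as the interface text tells. Its arguments: {"type":"object","properties":{"plan":{"type":"array"},"squeeze":{"type":"number"}},"required":["plan"]}

```bash
mkdir -p pics
python3 - <<'E'
from plant import r
import cv2
for n in ("scene","top"):
    im=r.snapshot(n); cv2.imwrite(f"pics/{n}0.png",cv2.resize(im[:,:,::-1],(800,600),interpolation=cv2.INTER_CUBIC))
    print(n,r.camera_params(n))
s=r.get_state();print(s)
E
```

```text
scene {'fx': 515.7100231377418, 'fy': 515.7100231377418, 'cx': 280.59523573062927, 'cy': 200.70447404781632, 'position': array([ 0.71856585, -0.83326283,  1.01566247]), 'attitude': array([ 0.9092531 ,  0.09687483, -0.03191723, -0.40355342])}
top {'fx': 461.4631484921516, 'fy': 461.4631484921516, 'cx': 279.1891089766129, 'cy': 211.44808429130202, 'position': array([0.45424044, 0.13131926, 1.54788896]), 'attitude': array([ 0.71045543, -0.70245644,  0.03541069, -0.02353962])}
{'clock': 0.1, 'q': array([ 1.1628278 ,  0.68989122, -0.19455593,  1.56621934,  0.15730719,
        0.90251973, -0.21509112]), 'qd': array([-1.23873650e-03, -2.67271664e-03,  6.58807154e-04, -3.10072208e-03,
        2.04379064e-04,  5.75013371e-05, -2.14453939e-05]), 'joint_torque': array([-3.68624707e-03, -5.28494167e+01, -1.27160456e+00, -1.53837347e+01,
       -5.25699975e-02,  1.94429289e-03,  2.54447787e-05]), 'tool_pos': array([ 0.26692286, -0.56445703,  0.20840226]), 'eef_rot': array([ 9.75691190e-01,  2.19148410e-01, -2.31381981e-04, -7.88591977e-04]), 'contact_force': array([-0.23209286, -0.81896939,  0.37344194]), 'moment': array([-0.04118504, -0.02285244, -0.01132554]), 'finger_force': 0.0, 'opening': 0.9977674402777735}
```

View pics/scene0.png

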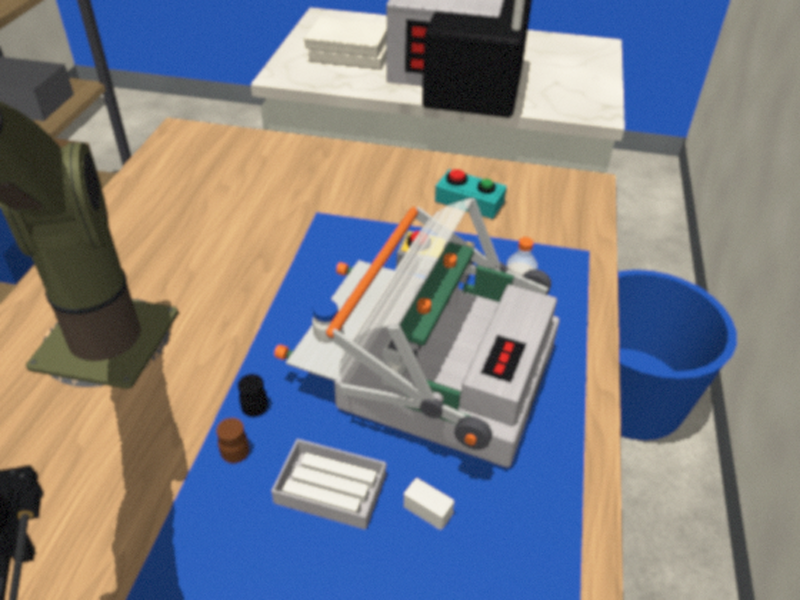

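View pics/top0.png

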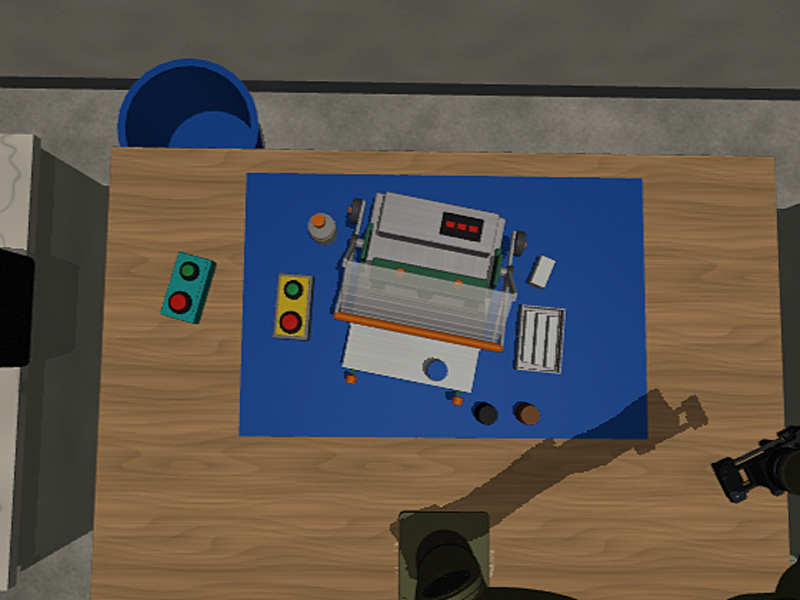

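The top picture (800 px copy) shows the red button at (290,321), green at (293,289), rail ends at (335,316) and (501,348), and the jar's blue cap at (435,369). The bottle is at (318,222) and the block at (541,271). The control box is on the robot's left (+y); the turquoise one further left is the decoy.

```bash
cat > h.py <<'E'
from plant import r
import numpy as np
from scipy.spatial.transform import Rotation as R
def P(n,u,v,z,s=800/560):
    c=r.camera_params(n);d=R.from_quat(c['attitude']).apply([(u/s-c['cx'])/c['fx'],(v/s-c['cy'])/c['fy'],1])
    return c['position']+d*(z-c['position'][2])/d[2]
E
python3 - <<'E'
from h import *
np.set_printoptions(precision=3,suppress=True)
st=P('top',290,321,.062);gr=P('top',293,289,.062);print('stop',st,'start',gr,np.linalg.norm(st-gr))
print('stop scene',P('scene',417,238,.062))
a=P('top',335,316,.219);b=P('top',501,348,.219);d=a-b;print('rail',a,b,np.linalg.norm(d),(a+b)/2,'yaw',np.arctan2(-d[0],d[1]))
print('scene rail',P('scene',414,212,.219),P('scene',331,331,.219))
print('jar',P('top',435,369,.15),'bottle',P('top',318,219,.15),'block',P('top',541,271,.04))
s=r.get_state();print(R.from_quat(s['eef_rot']).as_matrix())
E
```

```text
stop [0.533 0.352 0.062] start [0.605 0.347 0.062] 0.07262043300662015
stop scene [0.528 0.354 0.062]
rail [0.536 0.238 0.219] [ 0.475 -0.097  0.219] 0.34091636519571694 [0.505 0.07  0.219] yaw -0.17910842452534811
scene rail [0.54  0.232 0.219] [ 0.475 -0.091  0.219]
jar [0.43  0.031 0.15 ] bottle [0.748 0.284 0.15 ] block [ 0.657 -0.221  0.04 ]
[[ 0.904  0.428 -0.001]
 [ 0.428 -0.904  0.001]
 [-0.    -0.002 -1.   ]]
```

Call:
carry_out([
  {"rot": [0,0,0],"xyz": [0,0,-0.04],"grip": 255},
  {"rot": [0,0,0],"xyz": [0,0,-0.08],"grip": 255},
  {"rot": [0,0,0],"xyz": [0.02,-0.02,-0.11],"grip": 255},
  {"rot": [0,0,-0.1],"xyz": [0.632,-0.717,-0.15],"grip": 255},
  {"rot": [0,0,-0.2],"xyz": [0.632,-0.717,-0.15],"grip": 255},
  {"rot": [0,0,-0.3],"xyz": [0.632,-0.717,-0.15],"grip": 255},
  {"rot": [0,0,-0.4],"xyz": [0.632,-0.717,-0.15],"grip": 255},
  {"rot": [0,0,-0.5],"xyz": [0.632,-0.717,-0.15],"grip": 255},
])

```text
clock: 0.77
tool_pos: [0.3339, -0.3361, 0.328]
eef_rot: [0.89, 0.456, -0.0, -0.0]
contact_force: [1.2, -0.2, 0.1]
opening: 0.421
finger_force: 0.0
```

```bash
cat >> h.py <<'E'
np.set_printoptions(precision=3,suppress=True)
def S():
    s=r.get_state();print(round(s['clock'],2),'q',s['q'],'p',s['tool_pos'],'F',s['contact_force'],'open',s['opening']);print(R.from_quat(s['eef_rot']).as_matrix());return s
def T(p,M,s=None):  # world target pose -> shift, rotvec in tool axes
    s=s or r.get_state();A=R.from_quat(s['eef_rot'])
    print('xyz',A.inv().apply(np.array(p)-s['tool_pos']),'rot',(A.inv()*R.from_matrix(M)).as_rotvec())
def down(a): # tool down, y axis at azimuth a
    y=np.array([np.cos(a),np.sin(a),0]);z=np.array([0,0,-1.]);return np.stack([np.cross(y,z),y,z],1)
E
python3 -c "
from h import *
S();T([.531,.353,.36],down(-.07))"
```

```text
0.77 q [ 0.966  0.357 -0.391  1.819  0.16   0.996 -0.115] p [ 0.334 -0.336  0.328] F [ 1.187 -0.249  0.092] open 0.4211948573417163
[[ 0.584  0.811 -0.   ]
 [ 0.811 -0.584  0.   ]
 [-0.    -0.    -1.   ]]
xyz [ 0.674 -0.243 -0.032] rot [-0.     0.    -0.554]
```

Call:
carry_out([
  {"rot": [0,0,-0.05],"xyz": [0.66,-0.24,-0.03],"grip": 255},
  {"rot": [0,0,-0.1],"xyz": [0.66,-0.24,-0.03],"grip": 255},
  {"rot": [0,0,-0.2],"xyz": [0.66,-0.24,-0.03],"grip": 255},
  {"rot": [0,0,-0.25],"xyz": [0.66,-0.24,-0.03],"grip": 255},
  {"rot": [0,0,-0.3],"xyz": [0.66,-0.24,-0.03],"grip": 255},
  {"rot": [0,0,-0.35],"xyz": [0.66,-0.24,-0.03],"grip": 255},
  {"rot": [0,0,-0.4],"xyz": [0.66,-0.24,-0.03],"grip": 255},
  {"rot": [0,0,-0.45],"xyz": [0.66,-0.24,-0.03],"grip": 255},
])

```text
clock: 1.43
tool_pos: [0.4259, -0.0165, 0.3424]
eef_rot: [0.767, 0.642, -0.0, 0.0]
contact_force: [0.6, -0.3, -0.9]
opening: 0.007
finger_force: 0.0
```

```bash
python3 -c "
from h import *
S();T([.531,.353,.36],down(-.07))"
```

```text
1.43 q [ 0.4    0.294 -0.628  1.901  0.203  1.01  -0.494] p [ 0.426 -0.016  0.342] F [ 0.609 -0.275 -0.885] open 0.006815871459429145
[[ 0.176  0.984 -0.   ]
 [ 0.984 -0.176 -0.001]
 [-0.001 -0.    -1.   ]]
xyz [ 0.382  0.038 -0.018] rot [-0.     0.001 -0.107]
```

Call:
carry_out([
  {"rot": [0,0,-0.03],"xyz": [0.375,0.036,0.0],"grip": 255},
  {"rot": [0,0,-0.05],"xyz": [0.375,0.036,0.0],"grip": 255},
  {"rot": [0,0,-0.08],"xyz": [0.375,0.036,0.0],"grip": 255},
  {"rot": [0,0,-0.1],"xyz": [0.375,0.036,0.0],"grip": 255},
  {"rot": [0,0,-0.1],"xyz": [0.375,0.036,0.0],"grip": 255},
  {"rot": [0,0,-0.1],"xyz": [0.375,0.036,0.0],"grip": 255},
  {"rot": [0,0,-0.1],"xyz": [0.375,0.036,0.0],"grip": 255},
  {"rot": [0,0,-0.1],"xyz": [0.375,0.036,0.05],"grip": 255},
])

```text
clock: 2.1
tool_pos: [0.5166, 0.3019, 0.3239]
eef_rot: [0.734, 0.679, 0.004, -0.0]
contact_force: [0.8, 0.8, 0.3]
opening: 0.002
finger_force: 0.0
```

```bash
python3 -c "
from h import *
S();T([.531,.353,.12],down(-.07))"
```

```text
2.1 q [-0.255  0.586 -0.627  1.481  0.358  1.183 -1.014] p [0.517 0.302 0.324] F [0.768 0.755 0.255] open 0.0023158455056930673
[[ 0.078  0.997  0.005]
 [ 0.997 -0.078  0.005]
 [ 0.006  0.005 -1.   ]]
xyz [0.051 0.009 0.204] rot [ 0.005 -0.006 -0.008]
```

Call:
carry_out([
  {"rot": [0,0,0],"xyz": [0.042,0.01,0.0],"grip": 255},
  {"rot": [0,0,0],"xyz": [0.042,0.01,0.04],"grip": 255},
  {"rot": [0,0,0],"xyz": [0.042,0.01,0.08],"grip": 255},
  {"rot": [0,0,0],"xyz": [0.042,0.01,0.12],"grip": 255},
  {"rot": [0,0,0],"xyz": [0.042,0.01,0.15],"grip": 255},
  {"rot": [0,0,0],"xyz": [0.042,0.01,0.18],"grip": 255},
  {"rot": [0,0,0],"xyz": [0.042,0.01,0.2],"grip": 255},
  {"rot": [0,0,0],"xyz": [0.042,0.01,0.2],"grip": 255},
])

```text
clock: 2.77
tool_pos: [0.5256, 0.3352, 0.1162]
eef_rot: [0.734, 0.679, -0.005, -0.0]
contact_force: [-0.8, -0.3, -0.6]
opening: 0.005
finger_force: 0.0
```

```bash
python3 -c "
from h import *
import cv2
S();T([.531,.353,.08],down(-.07))
def box(im,x,y,w,h,k): return cv2.resize(im[y:y+h,x:x+w,::-1],None,fx=k,fy=k,interpolation=cv2.INTER_CUBIC)
a=box(r.snapshot('scene'),250,130,100,90,4);b=box(r.snapshot('top'),160,170,100,90,4)
cv2.imwrite('pics/c1.png',np.hstack([a,b]))"
```

```text
2.77 q [-0.365  0.847 -0.515  1.631  0.531  0.817 -1.188] p [0.526 0.335 0.116] F [-0.791 -0.281 -0.632] open 0.005066626686336927
[[ 0.078  0.997 -0.007]
 [ 0.997 -0.078 -0.007]
 [-0.007 -0.007 -1.   ]]
xyz [0.018 0.004 0.036] rot [-0.007  0.007 -0.008]
```

View pics/c1.png

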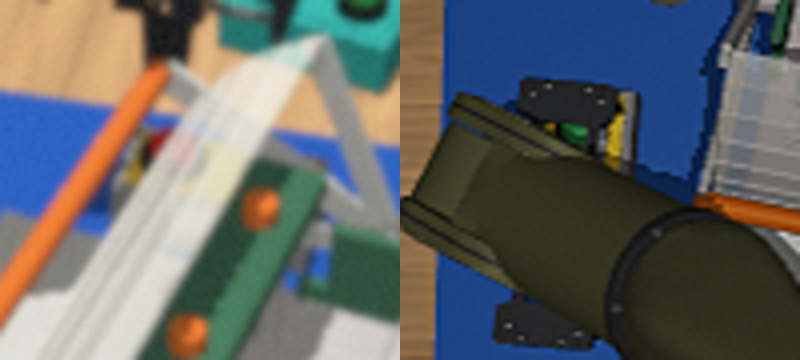

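The left crop shows the red button under the visor and fingers at about (175,150); the right one shows the hand over the box, clear of the rail end. Positions agree, so I'll descend.

Call:
carry_out([
  {"rot": [0,0,0],"xyz": [0.018,0.004,0.0],"grip": 255},
  {"rot": [0,0,0],"xyz": [0.018,0.004,0.01],"grip": 255},
  {"rot": [0,0,0],"xyz": [0.018,0.004,0.02],"grip": 255},
  {"rot": [0,0,0],"xyz": [0.018,0.004,0.03],"grip": 255},
  {"rot": [0,0,0],"xyz": [0.018,0.004,0.036],"grip": 255},
  {"rot": [0,0,0],"xyz": [0.018,0.004,0.042],"grip": 255},
  {"rot": [0,0,0],"xyz": [0.018,0.004,0.046],"grip": 255},
  {"rot": [0,0,0],"xyz": [0.018,0.004,0.046],"grip": 255},
])

```text
clock: 3.53
tool_pos: [0.5332, 0.355, 0.0741]
eef_rot: [0.735, 0.679, -0.001, 0.0]
contact_force: [-0.2, 0.2, 0.2]
opening: 0.005
finger_force: 0.0
```

Call:
carry_out([
  {"rot": [0,0,0],"xyz": [0,0,0.003],"grip": 255},
  {"rot": [0,0,0],"xyz": [0,0,0.006],"grip": 255},
  {"rot": [0,0,0],"xyz": [0,0,0.008],"grip": 255},
  {"rot": [0,0,0],"xyz": [0,0,0.01],"grip": 255},
  {"rot": [0,0,0],"xyz": [0,0,0.01],"grip": 255},
])

```text
clock: 3.95
tool_pos: [0.5336, 0.3556, 0.0648]
eef_rot: [0.734, 0.679, -0.0, 0.0]
contact_force: [0.7, 0.3, -0.1]
opening: 0.004
finger_force: 0.0
```

Call:
carry_out([
  {"rot": [0,0,0],"xyz": [0,0.001,0.002],"grip": 255},
  {"rot": [0,0,0],"xyz": [0,0.001,0.004],"grip": 255},
  {"rot": [0,0,0],"xyz": [0,0.001,0.005],"grip": 255},
  {"rot": [0,0,0],"xyz": [0,0.001,0.005],"grip": 255},
])

```text
clock: 4.28
tool_pos: [0.5346, 0.3555, 0.0599]
eef_rot: [0.734, 0.679, -0.0, 0.0]
contact_force: [-0.5, -0.3, -0.2]
opening: 0.003
finger_force: 0.0
```

Call:
carry_out([
  {"rot": [0,0,0],"xyz": [0,-0.002,0.002],"grip": 255},
  {"rot": [0,0,0],"xyz": [0,-0.002,0.004],"grip": 255},
  {"rot": [0,0,0],"xyz": [0,-0.002,0.005],"grip": 255},
  {"rot": [0,0,0],"xyz": [0,-0.002,0.005],"grip": 255},
])

```text
clock: 4.62
tool_pos: [0.5325, 0.3558, 0.0549]
eef_rot: [0.734, 0.679, -0.0, 0.0]
contact_force: [1.0, 0.4, 1.0]
opening: 0.003
finger_force: 0.0
```

Call:
carry_out([
  {"rot": [0,0,0],"xyz": [0,0,0.001],"grip": 255},
  {"rot": [0,0,0],"xyz": [0,0,0.002],"grip": 255},
  {"rot": [0,0,0],"xyz": [0,0,0.003],"grip": 255},
  {"rot": [0,0,0],"xyz": [0,0,0.003],"grip": 255},
])

```text
clock: 4.95
tool_pos: [0.5327, 0.3557, 0.052]
eef_rot: [0.734, 0.679, -0.0, 0.0]
contact_force: [-0.2, -0.4, 0.3]
opening: 0.004
finger_force: 0.0
```

```bash
python3 -c "
from h import *
import cv2
S();c=r.get_state
print(np.mean([r.get_state()['contact_force'] for _ in range(3)],0))
cv2.imwrite('pics/c2.png',cv2.resize(r.snapshot('scene')[130:205,250:350,::-1],None,fx=7,fy=7,interpolation=cv2.INTER_CUBIC))"
```

```text
4.95 q [-0.414  0.946 -0.466  1.619  0.585  0.721 -1.241] p [0.533 0.356 0.052] F [-0.177 -0.38   0.316] open 0.004325213947118643
[[ 0.079  0.997 -0.   ]
 [ 0.997 -0.079 -0.   ]
 [-0.    -0.    -1.   ]]
[-0.177 -0.38   0.316]
```

View pics/c2.png

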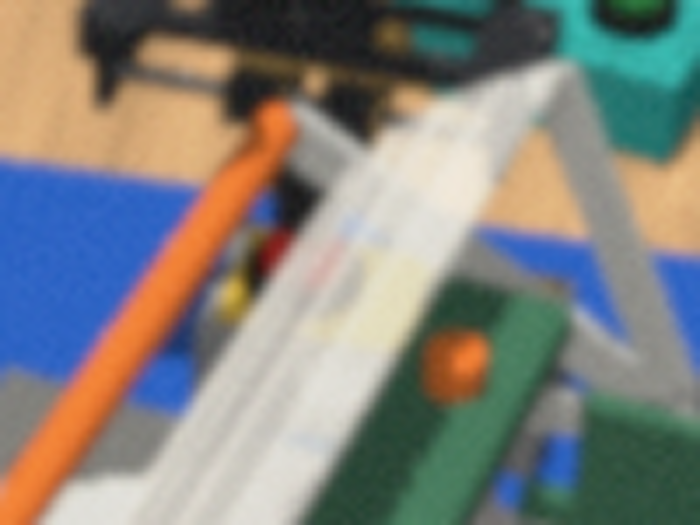

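The crop shows the red button around (285,250), with the dark fingertip at about (290,200) just above or behind it. I'll check the heights by projection.

```bash
python3 -c "
from h import *
for z in (.03,.04,.05,.06): print(z,P('top',290,321,z),P('scene',417,238,z),P('top',293,289,z), P('scene',457,176,z))
def proj(n,p):
    c=r.camera_params(n);d=R.from_quat(c['attitude']).inv().apply(p-c['position']);return d[0]/d[2]*c['fx']+c['cx'],d[1]/d[2]*c['fy']+c['cy']
s=r.get_state();print('tcp px',proj('scene',s['tool_pos']))
for z in (.04,.05,.06): print(z,proj('scene',np.array([.533,.353,z])),[proj('scene',np.array([.533+a,.353+b,z])) for a,b in((-.018,0),(.018,0),(0,-.018),(0,.018))])
"
```

```text
0.03 [0.535 0.356 0.03 ] [0.521 0.394 0.03 ] [0.609 0.351 0.03 ] [0.57  0.649 0.03 ]
0.04 [0.534 0.355 0.04 ] [0.523 0.381 0.04 ] [0.608 0.35  0.04 ] [0.572 0.634 0.04 ]
0.05 [0.534 0.353 0.05 ] [0.525 0.369 0.05 ] [0.607 0.348 0.05 ] [0.573 0.619 0.05 ]
0.06 [0.533 0.352 0.06 ] [0.527 0.357 0.06 ] [0.606 0.347 0.06 ] [0.575 0.604 0.06 ]
tcp px (np.float64(293.55775981452655), np.float64(169.0997784329204))
0.04 (np.float64(293.34402167511405), np.float64(172.82452167906567)) [(np.float64(287.4475623489975), np.float64(171.96610975794522)), (np.float64(299.25923524283235), np.float64(173.685663859766)), (np.float64(292.22897190829053), np.float64(176.55984182515172)), (np.float64(294.44031664128516), np.float64(169.1520284908405))]
0.05 (np.float64(293.46732677122645), np.float64(170.22062652557364)) [(np.float64(287.544933486862), np.float64(169.3626135511518)), (np.float64(299.4086392662383), np.float64(171.08138044059532)), (np.float64(292.3484196138496), np.float64(173.95004618492044)), (np.float64(294.5673326651487), np.float64(166.55420650212108))]
0.06 (np.float64(293.5917147545563), np.float64(167.59386350314415)) [(np.float64(287.64315838783824), np.float64(166.73628954269523)), (np.float64(299.55935748724005), np.float64(168.45418905060728)), (np.float64(292.46892538276626), np.float64(171.3171330714425)), (np.float64(294.69545470357315), np.float64(163.9337635175717))]
```

```bash
python3 -c "
from h import *
import cv2
im=np.mean([r.snapshot('scene').astype(float) for _ in range(4)],0)
c=im[140:185,270:320,::-1];c=np.clip((c-30)*1.3,0,255).astype(np.uint8)
cv2.imwrite('pics/c3.png',cv2.resize(c,None,fx=13,fy=13,interpolation=cv2.INTER_CUBIC))
print(r.get_state()['contact_force'])"
```

```text
[ 0.411 -1.079 -0.046]
```

View pics/c3.png

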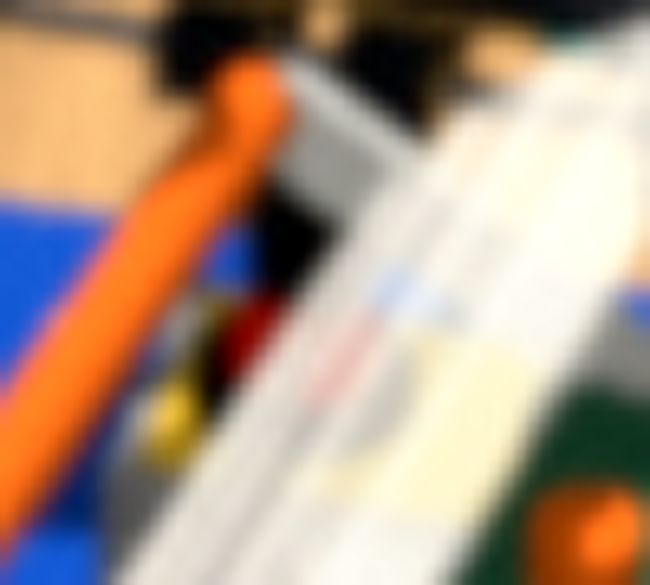

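The red button's top spans about columns 287–299 and rows 163–171, so it is centred under the TCP. The fingertip appears to end near row 163, slightly above it. I'll probe downward gently.

Call:
carry_out([
  {"rot": [0,0,0],"xyz": [0,0,0.001],"grip": 255},
  {"rot": [0,0,0],"xyz": [0,0,0.002],"grip": 255},
  {"rot": [0,0,0],"xyz": [0,0,0.003],"grip": 255},
  {"rot": [0,0,0],"xyz": [0,0,0.004],"grip": 255},
  {"rot": [0,0,0],"xyz": [0,0,0.004],"grip": 255},
])

```text
clock: 5.62
tool_pos: [0.5326, 0.3557, 0.0479]
eef_rot: [0.734, 0.679, -0.0, 0.0]
contact_force: [0.4, 0.5, 0.6]
opening: 0.007
finger_force: 0.0
```

Call:
carry_out([
  {"rot": [0,0,0],"xyz": [0,0,0.001],"grip": 255},
  {"rot": [0,0,0],"xyz": [0,0,0.002],"grip": 255},
  {"rot": [0,0,0],"xyz": [0,0,0.003],"grip": 255},
  {"rot": [0,0,0],"xyz": [0,0,0.004],"grip": 255},
  {"rot": [0,0,0],"xyz": [0,0,0.005],"grip": 255},
  {"rot": [0,0,0],"xyz": [0,0,0.006],"grip": 255},
  {"rot": [0,0,0],"xyz": [0,0,0.006],"grip": 255},
])

```text
clock: 6.2
tool_pos: [0.5327, 0.3559, 0.0422]
eef_rot: [0.734, 0.679, -0.0, 0.0]
contact_force: [0.3, -0.0, 2.1]
opening: 0.001
finger_force: 0.9
```

Call:
carry_out([
  {"rot": [0,0,0],"xyz": [0,0,0.001],"grip": 255},
  {"rot": [0,0,0],"xyz": [0,0,0.002],"grip": 255},
  {"rot": [0,0,0],"xyz": [0,0,0.003],"grip": 255},
  {"rot": [0,0,0],"xyz": [0,0,0.003],"grip": 255},
])

```text
clock: 6.53
tool_pos: [0.5327, 0.3559, 0.0392]
eef_rot: [0.734, 0.679, 0.0, 0.0]
contact_force: [-0.8, -0.4, 3.8]
opening: 0.005
finger_force: 1.7
```

Call:
carry_out([
  {"rot": [0,0,0],"xyz": [0,0,0.001],"grip": 255},
  {"rot": [0,0,0],"xyz": [0,0,0.002],"grip": 255},
  {"rot": [0,0,0],"xyz": [0,0,0.003],"grip": 255},
  {"rot": [0,0,0],"xyz": [0,0,0.004],"grip": 255},
  {"rot": [0,0,0],"xyz": [0,0,0.004],"grip": 255},
])

```text
clock: 6.95
tool_pos: [0.5328, 0.3559, 0.0368]
eef_rot: [0.735, 0.679, 0.0, 0.0]
contact_force: [-3.2, -2.9, 13.9]
opening: 0.005
finger_force: 7.2
```

The button is fully pressed: 14 N, with 6 mm of travel and bottomed. The real fingertips sit about 19 mm behind the reported TCP. Lifting off now.

Call:
carry_out([
  {"rot": [0,0,0],"xyz": [0,0,-0.01],"grip": 255},
  {"rot": [0,0,0],"xyz": [0,0,-0.04],"grip": 255},
  {"rot": [0,0,0],"xyz": [0,0,-0.08],"grip": 255},
  {"rot": [0,0,0],"xyz": [0,0,-0.12],"grip": 255},
  {"rot": [0,0,0],"xyz": [0,0,-0.16],"grip": 255},
  {"rot": [0,0,0],"xyz": [0,0,-0.2],"grip": 255},
  {"rot": [0,0,0],"xyz": [0,0,-0.24],"grip": 255},
  {"rot": [0,0,0],"xyz": [0,0,-0.28],"grip": 255},
])

```text
clock: 7.62
tool_pos: [0.5324, 0.3556, 0.317]
eef_rot: [0.734, 0.679, -0.0, -0.0]
contact_force: [0.6, -0.4, 0.5]
opening: 0.009
finger_force: 0.0
```

```bash
cat >> h.py <<'E'
f=np.array([np.cos(.179),-np.sin(.179),0]);ys=np.array([np.sin(.179),np.cos(.179),0]);k=np.array([0,0,1.])
def tilt(t):
    z=np.sin(t)*f-np.cos(t)*k;return np.stack([np.cross(ys,z),ys,z],1)
E
python3 -c "
from h import *
S();T([.45,.12,.32],tilt(0));T([.45,.12,.32],tilt(.6))"
```

```text
7.62 q [-0.351  0.66  -0.607  1.35   0.378  1.247 -1.058] p [0.532 0.356 0.317] F [ 0.585 -0.443  0.474] open 0.008973569650664573
[[ 0.079  0.997 -0.   ]
 [ 0.997 -0.079  0.   ]
 [ 0.    -0.    -1.   ]]
xyz [-0.241 -0.064 -0.003] rot [-0.    -0.    -1.471]
xyz [-0.241 -0.064 -0.003] rot [-0.44  -0.487 -1.423]
```

Call:
carry_out([
  {"rot": [0,0,-0.12],"xyz": [-0.04,-0.01,0],"grip": 255},
  {"rot": [0,0,-0.24],"xyz": [-0.08,-0.02,0],"grip": 255},
  {"rot": [0,0,-0.36],"xyz": [-0.12,-0.03,0],"grip": 255},
  {"rot": [0,0,-0.48],"xyz": [-0.16,-0.045,0],"grip": 255},
  {"rot": [0,0,-0.6],"xyz": [-0.2,-0.06,0],"grip": 255},
  {"rot": [0,0,-0.72],"xyz": [-0.24,-0.064,0],"grip": 255},
  {"rot": [0,0,-0.84],"xyz": [-0.24,-0.064,0],"grip": 255},
  {"rot": [0,0,-0.96],"xyz": [-0.24,-0.064,0],"grip": 255},
])

```text
clock: 8.28
tool_pos: [0.4498, 0.1178, 0.3149]
eef_rot: [0.338, 0.941, -0.001, 0.0]
contact_force: [0.5, 1.0, 0.1]
opening: 0.007
finger_force: 0.0
```

```bash
python3 -c "
from h import *
S();T([.45,.12,.30],tilt(0));T([.45,.12,.30],tilt(.6))"
```

```text
8.28 q [ 0.276  0.464 -0.957  1.849  0.436  1.057  0.027] p [0.45  0.118 0.315] F [0.536 0.986 0.063] open 0.006983891492387049
[[-0.771  0.636 -0.   ]
 [ 0.636  0.771 -0.003]
 [-0.001 -0.002 -1.   ]]
xyz [0.001 0.002 0.015] rot [-0.002  0.001 -0.511]
xyz [0.001 0.002 0.015] rot [-0.156 -0.586 -0.495]
```

Rotate and tilt together towards 0.6 rad.

Call:
carry_out([
  {"rot": [-0.03,-0.1,-0.08],"xyz": [0,0,0],"grip": 255},
  {"rot": [-0.05,-0.19,-0.16],"xyz": [0,0,0],"grip": 255},
  {"rot": [-0.08,-0.28,-0.24],"xyz": [0,0,0],"grip": 255},
  {"rot": [-0.1,-0.37,-0.32],"xyz": [0,0,0.005],"grip": 255},
  {"rot": [-0.125,-0.47,-0.4],"xyz": [0,0,0.01],"grip": 255},
  {"rot": [-0.156,-0.586,-0.495],"xyz": [0,0,0.015],"grip": 255},
  {"rot": [-0.156,-0.586,-0.495],"xyz": [0,0,0.015],"grip": 255},
])

```text
clock: 8.87
tool_pos: [0.4488, 0.1221, 0.3]
eef_rot: [0.083, 0.951, -0.025, 0.296]
contact_force: [0.6, -0.4, 0.4]
opening: 0.005
finger_force: 0.0
```

```bash
python3 -c "
from h import *
S();T([.45,.12,.30],tilt(.6));T([.47,.122,.155],tilt(.6));T([.489,.119,.155],tilt(.6))"
```

```text
8.87 q [-0.082  0.293 -0.821  2.392  1.382  0.73  -0.628] p [0.449 0.122 0.3  ] F [ 0.589 -0.383  0.433] open 0.0053171161096665556
[[-0.811  0.172  0.559]
 [ 0.143  0.985 -0.096]
 [-0.567  0.002 -0.824]]
xyz [-0.001 -0.002  0.001] rot [0.005 0.003 0.004]
xyz [0.065 0.003 0.131] rot [0.005 0.003 0.004]
xyz [0.049 0.004 0.142] rot [0.005 0.003 0.004]
```

Call:
carry_out([
  {"rot": [0,0,0],"xyz": [0.012,0.001,0.025],"grip": 255},
  {"rot": [0,0,0],"xyz": [0.025,0.002,0.05],"grip": 255},
  {"rot": [0,0,0],"xyz": [0.037,0.002,0.075],"grip": 255},
  {"rot": [0,0,0],"xyz": [0.05,0.003,0.1],"grip": 255},
  {"rot": [0,0,0],"xyz": [0.065,0.003,0.131],"grip": 255},
  {"rot": [0,0,0],"xyz": [0.065,0.003,0.131],"grip": 255},
])

```text
clock: 9.37
tool_pos: [0.467, 0.1207, 0.1449]
eef_rot: [0.085, 0.954, -0.028, 0.285]
contact_force: [-0.1, -0.4, -0.3]
opening: 0.005
finger_force: 0.0
```

```bash
python3 -c "
from h import *
import cv2
S();T([.489,.119,.155],tilt(.6));T([.521,.113,.178],tilt(.6))
cv2.imwrite('pics/c4.png',cv2.resize(r.snapshot('scene')[110:270,160:380,::-1],None,fx=3.5,fy=3.5,interpolation=cv2.INTER_CUBIC))"
```

```text
9.37 q [-0.197  0.761 -0.804  2.556  1.903  1.056 -1.262] p [0.467 0.121 0.145] F [-0.138 -0.419 -0.301] open 0.005364939678572881
[[-0.823  0.178  0.54 ]
 [ 0.146  0.984 -0.101]
 [-0.549 -0.004 -0.836]]
xyz [-0.024  0.002  0.004] rot [-0.004 -0.019  0.002]
xyz [-0.064  0.002  0.002] rot [-0.004 -0.019  0.002]
```

View pics/c4.png

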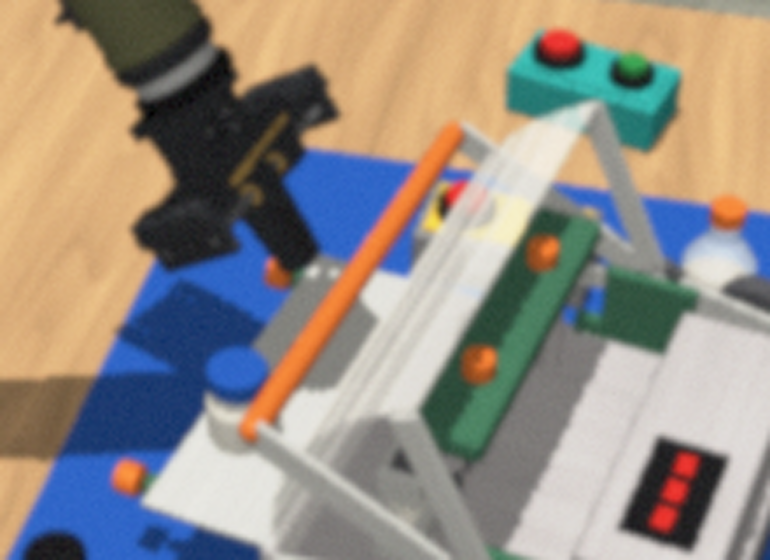

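The crop shows the fingers at (310,265) in front of and below the rail, at mid-length and clear of the jar (235,385). I'll move in slowly along tool −x.

Call:
carry_out([
  {"rot": [0,-0.01,0],"xyz": [-0.01,0.001,0.003],"grip": 255},
  {"rot": [0,-0.02,0],"xyz": [-0.02,0.002,0.003],"grip": 255},
  {"rot": [0,-0.02,0],"xyz": [-0.03,0.002,0.003],"grip": 255},
  {"rot": [0,-0.02,0],"xyz": [-0.036,0.002,0.003],"grip": 255},
  {"rot": [0,-0.02,0],"xyz": [-0.042,0.002,0.003],"grip": 255},
  {"rot": [0,-0.02,0],"xyz": [-0.048,0.002,0.003],"grip": 255},
  {"rot": [0,-0.02,0],"xyz": [-0.052,0.002,0.003],"grip": 255},
  {"rot": [0,-0.02,0],"xyz": [-0.052,0.002,0.003],"grip": 255},
])

```text
clock: 10.08
tool_pos: [0.5155, 0.1157, 0.1862]
eef_rot: [0.085, 0.948, -0.025, 0.306]
contact_force: [-2.1, -0.0, 0.6]
opening: 0.003
finger_force: 0.7
```

```bash
python3 -c "
from h import *
S();T([.521,.113,.178],tilt(.6))"
```

```text
10.08 q [-0.109  0.659 -0.767  2.441  1.874  0.938 -1.058] p [0.515 0.116 0.186] F [-2.058 -0.017  0.608] open 0.002896152941133213
[[-0.798  0.177  0.577]
 [ 0.147  0.984 -0.099]
 [-0.585  0.005 -0.811]]
xyz [-0.    -0.002  0.01 ] rot [ 0.005  0.025 -0.002]
```

Call:
carry_out([
  {"rot": [0,0,0],"xyz": [0.008,-0.001,0],"grip": 255},
  {"rot": [0,0.01,0],"xyz": [0.008,-0.001,0.006],"grip": 255},
  {"rot": [0,0.02,0],"xyz": [0.008,-0.001,0.011],"grip": 255},
  {"rot": [0,0.02,0],"xyz": [0.004,-0.001,0.011],"grip": 255},
  {"rot": [0,0.02,0],"xyz": [0.002,-0.001,0.011],"grip": 255},
  {"rot": [0,0.02,0],"xyz": [0,-0.001,0.011],"grip": 255},
  {"rot": [0,0.02,0],"xyz": [0,-0.001,0.011],"grip": 255},
])

```text
clock: 10.67
tool_pos: [0.5215, 0.1131, 0.1738]
eef_rot: [0.086, 0.951, -0.025, 0.295]
contact_force: [0.5, -0.1, 0.9]
opening: 0.006
finger_force: 0.0
```

```bash
python3 -c "
from h import *
import cv2
S();T([.521,.113,.178],tilt(.6))
cv2.imwrite('pics/c5.png',cv2.resize(r.snapshot('scene')[140:220,200:310,::-1],None,fx=7,fy=7,interpolation=cv2.INTER_CUBIC))"
```

```text
10.67 q [-0.09   0.683 -0.757  2.419  1.882  0.917 -1.031] p [0.522 0.113 0.174] F [ 0.534 -0.087  0.911] open 0.006160464671393078
[[-0.811  0.178  0.557]
 [ 0.149  0.984 -0.098]
 [-0.565  0.003 -0.825]]
xyz [-0.002 -0.    -0.004] rot [ 0.002  0.001 -0.002]
```

View pics/c5.png

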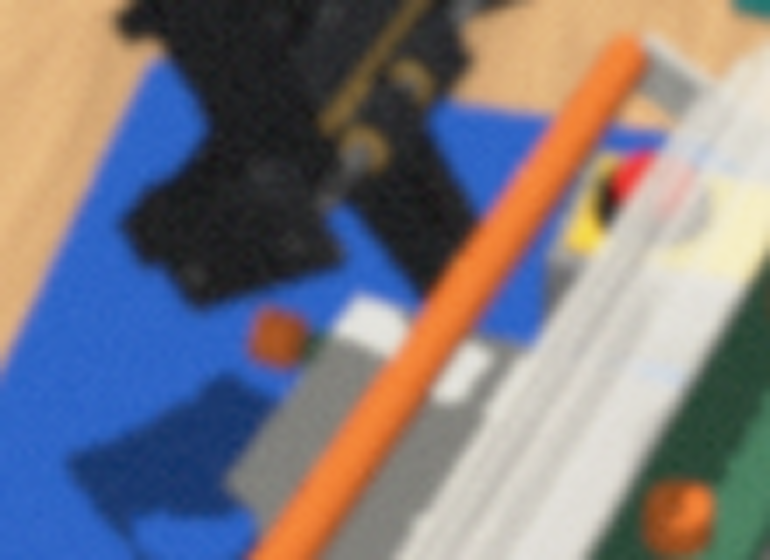

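Fingers lie under the rail at (440,285) with light contact. Now I'll compute the arc in tool axes.

```bash
python3 -c "
import numpy as np
t=.6
for a in np.arange(0,1.05,.1):
    g=np.radians(28)+a; df=-.19*(np.cos(g)-np.cos(np.radians(28)));dk=.19*(np.sin(g)-np.sin(np.radians(28)))
    print(round(a,2),round(-(df*np.cos(t)+dk*np.sin(t)),4),round(df*np.sin(t)-dk*np.cos(t),4))"
```

```text
0.0 -0.0 -0.0
0.1 -0.0172 -0.008
0.2 -0.0352 -0.0141
0.3 -0.0537 -0.0185
0.4 -0.0725 -0.021
0.5 -0.0915 -0.0216
0.6 -0.1104 -0.0203
0.7 -0.1292 -0.0172
0.8 -0.1475 -0.0121
0.9 -0.1652 -0.0053
1.0 -0.1822 0.0033
```

Call:
carry_out([
  {"rot": [0,0,0],"xyz": [-0.003,0,0],"grip": 255},
  {"rot": [0,0,0],"xyz": [-0.007,0,-0.002],"grip": 255},
  {"rot": [0,0,0],"xyz": [-0.012,0,-0.004],"grip": 255},
  {"rot": [0,0,0],"xyz": [-0.016,0,-0.006],"grip": 255},
  {"rot": [0,0,0],"xyz": [-0.02,0,-0.008],"grip": 255},
  {"rot": [0,0,0],"xyz": [-0.024,0,-0.0095],"grip": 255},
])

```text
clock: 11.22
tool_pos: [0.5354, 0.1106, 0.1954]
eef_rot: [0.085, 0.951, -0.025, 0.295]
contact_force: [-4.2, 0.2, -0.4]
opening: 0.007
finger_force: 1.2
```

Call:
carry_out([
  {"rot": [0,0,0],"xyz": [-0.005,0,-0.0015],"grip": 255},
  {"rot": [0,0,0],"xyz": [-0.01,0,-0.003],"grip": 255},
  {"rot": [0,0,0],"xyz": [-0.014,0,-0.0046],"grip": 255},
  {"rot": [0,0,0],"xyz": [-0.019,0,-0.006],"grip": 255},
  {"rot": [0,0,0],"xyz": [-0.024,0,-0.007],"grip": 255},
  {"rot": [0,0,0],"xyz": [-0.029,0,-0.008],"grip": 255},
  {"rot": [0,0,0],"xyz": [-0.033,0,-0.009],"grip": 255},
])

```text
clock: 11.8
tool_pos: [0.5577, 0.1064, 0.2215]
eef_rot: [0.086, 0.951, -0.025, 0.295]
contact_force: [-1.0, 0.1, -0.3]
opening: 0.005
finger_force: 0.6
```

```bash
python3 -c "
from h import *
import cv2
S()
a=cv2.resize(r.snapshot('scene')[120:250,200:330,::-1],(560,560),interpolation=cv2.INTER_CUBIC)
cv2.imwrite('pics/c6.png',a)"
```

```text
11.8 q [-0.029  0.571 -0.711  2.285  1.725  0.761 -0.747] p [0.558 0.106 0.221] F [-1.032  0.097 -0.283] open 0.0047786220278193065
[[-0.811  0.178  0.557]
 [ 0.148  0.984 -0.098]
 [-0.566  0.003 -0.825]]
```

View pics/c6.png

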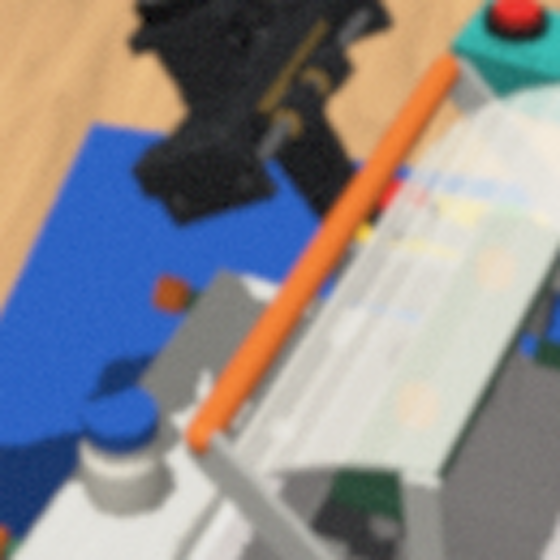

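The guard has lifted: the rail now runs from (455,65) to (200,435) with the fingers still under it. Continuing.

Call:
carry_out([
  {"rot": [0,0,0],"xyz": [-0.005,0,-0.0008],"grip": 255},
  {"rot": [0,0,0],"xyz": [-0.01,0,-0.0015],"grip": 255},
  {"rot": [0,0,0],"xyz": [-0.015,0,-0.002],"grip": 255},
  {"rot": [0,0,0],"xyz": [-0.02,0,-0.0025],"grip": 255},
  {"rot": [0,0,0],"xyz": [-0.025,0,-0.003],"grip": 255},
  {"rot": [0,0,0],"xyz": [-0.03,0,-0.003],"grip": 255},
  {"rot": [0,0,0],"xyz": [-0.034,0,-0.003],"grip": 255},
  {"rot": [0,0,0],"xyz": [-0.038,0,-0.003],"grip": 255},
])

```text
clock: 12.52
tool_pos: [0.5866, 0.1011, 0.245]
eef_rot: [0.086, 0.951, -0.025, 0.295]
contact_force: [-0.7, -0.1, 0.7]
opening: 0.003
finger_force: 0.4
```

Call:
carry_out([
  {"rot": [0,0,0],"xyz": [-0.005,0,0.0003],"grip": 255},
  {"rot": [0,0,0],"xyz": [-0.01,0,0.0006],"grip": 255},
  {"rot": [0,0,0],"xyz": [-0.015,0,0.001],"grip": 255},
  {"rot": [0,0,0],"xyz": [-0.02,0,0.0015],"grip": 255},
  {"rot": [0,0,0],"xyz": [-0.025,0,0.002],"grip": 255},
  {"rot": [0,0,0],"xyz": [-0.03,0,0.003],"grip": 255},
  {"rot": [0,0,0],"xyz": [-0.034,0,0.0035],"grip": 255},
  {"rot": [0,0,0],"xyz": [-0.038,0,0.0044],"grip": 255},
])

```text
clock: 13.18
tool_pos: [0.6199, 0.0952, 0.2628]
eef_rot: [0.086, 0.951, -0.025, 0.295]
contact_force: [-0.4, 0.4, -0.1]
opening: 0.004
finger_force: 0.1
```

```bash
python3 -c "
from h import *
import cv2
S()
a=cv2.resize(r.snapshot('scene')[70:250,190:390,::-1],None,fx=3.2,fy=3.2,interpolation=cv2.INTER_CUBIC)
cv2.imwrite('pics/c7.png',a)"
```

```text
13.18 q [ 0.036  0.535 -0.665  2.09   1.504  0.668 -0.377] p [0.62  0.095 0.263] F [-0.386  0.352 -0.084] open 0.003925237885379816
[[-0.812  0.178  0.556]
 [ 0.148  0.984 -0.098]
 [-0.565  0.003 -0.825]]
```

View pics/c7.png

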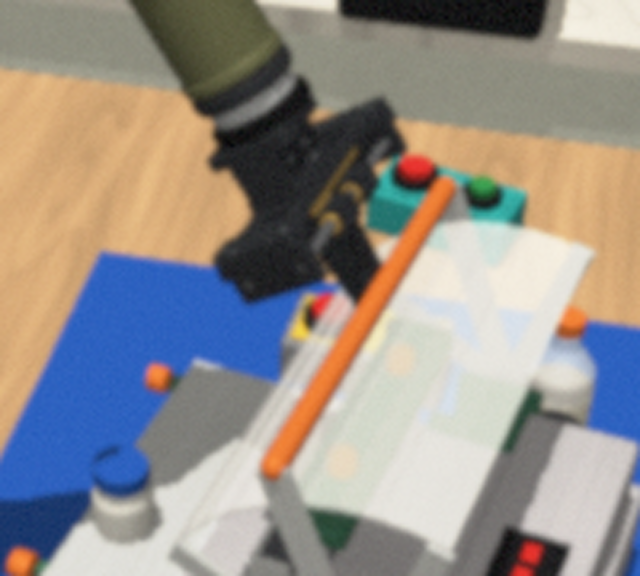

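The rail is near the top of its swing, at (450,185) to (270,465), with fingers behind it. I'll push gently past the balance point.

Call:
carry_out([
  {"rot": [0,0,0],"xyz": [-0.005,0,0.001],"grip": 255},
  {"rot": [0,0,0],"xyz": [-0.01,0,0.0022],"grip": 255},
  {"rot": [0,0,0],"xyz": [-0.015,0,0.0036],"grip": 255},
  {"rot": [0,0,0],"xyz": [-0.02,0,0.005],"grip": 255},
  {"rot": [0,0,0],"xyz": [-0.025,0,0.0065],"grip": 255},
  {"rot": [0,0,0],"xyz": [-0.03,0,0.008],"grip": 255},
  {"rot": [0,0,0],"xyz": [-0.034,0,0.0095],"grip": 255},
  {"rot": [0,0,0],"xyz": [-0.038,0,0.011],"grip": 255},
])

```text
clock: 13.9
tool_pos: [0.6569, 0.0884, 0.2751]
eef_rot: [0.086, 0.951, -0.025, 0.295]
contact_force: [0.3, 0.7, 0.3]
opening: 0.009
finger_force: 0.0
```

Call:
carry_out([
  {"rot": [0,0,0],"xyz": [-0.004,0,0.001],"grip": 255},
  {"rot": [0,0,0],"xyz": [-0.008,0,0.002],"grip": 255},
  {"rot": [0,0,0],"xyz": [-0.01,0,0.003],"grip": 255},
  {"rot": [0,0,0],"xyz": [-0.01,0,0.003],"grip": 255},
])

```text
clock: 14.23
tool_pos: [0.6667, 0.0866, 0.2782]
eef_rot: [0.086, 0.951, -0.025, 0.295]
contact_force: [0.1, -0.2, -0.6]
opening: 0.009
finger_force: 0.0
```

```bash
python3 -c "
from h import *
import cv2
S()
a=cv2.resize(r.snapshot('scene')[70:250,190:390,::-1],None,fx=3.2,fy=3.2,interpolation=cv2.INTER_CUBIC)
cv2.imwrite('pics/c8.png',a)"
```

```text
14.23 q [ 0.074  0.56  -0.66   1.956  1.387  0.664 -0.171] p [0.667 0.087 0.278] F [ 0.056 -0.248 -0.565] open 0.009177307112549618
[[-0.812  0.178  0.556]
 [ 0.149  0.984 -0.098]
 [-0.565  0.003 -0.825]]
```

View pics/c8.png

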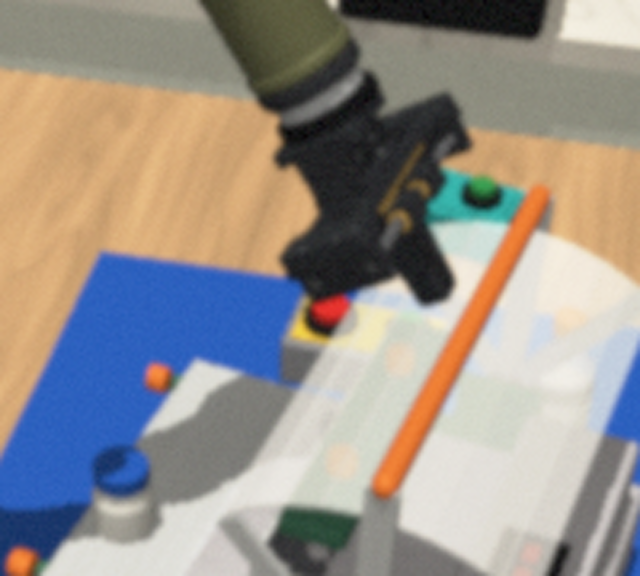

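The rail, from (540,190) to (380,490), has left the fingers and is swinging open by itself. I'll withdraw along the fingers.

Call:
carry_out([
  {"rot": [0,0,0],"xyz": [0,0,-0.015],"grip": 255},
  {"rot": [0,0,0],"xyz": [0,0,-0.04],"grip": 255},
  {"rot": [0,0,0],"xyz": [0,0,-0.07],"grip": 255},
  {"rot": [0,0,0],"xyz": [0.02,0,-0.1],"grip": 255},
  {"rot": [0,0,0],"xyz": [0.05,0,-0.13],"grip": 255},
  {"rot": [0,0,0],"xyz": [0.07,0,-0.15],"grip": 255},
  {"rot": [0,0,0],"xyz": [0.09,0,-0.17],"grip": 255},
  {"rot": [0,0,0],"xyz": [0.1,0,-0.18],"grip": 255},
])

```text
clock: 14.95
tool_pos: [0.482, 0.1202, 0.3708]
eef_rot: [0.084, 0.951, -0.025, 0.295]
contact_force: [-0.2, -0.7, -0.6]
opening: 0.007
finger_force: 0.0
```

Call:
carry_out([
  {"rot": [0,0,0],"xyz": [0,0,0],"grip": 255},
  {"rot": [0,0,0],"xyz": [0,0,0],"grip": 255},
  {"rot": [0,0,0],"xyz": [0,0,0],"grip": 255},
  {"rot": [0,0,0],"xyz": [0,0,0],"grip": 255},
  {"rot": [0,0,0],"xyz": [0,0,0],"grip": 255},
  {"rot": [0,0,0],"xyz": [0,0,0],"grip": 255},
  {"rot": [0,0,0],"xyz": [0,0,0],"grip": 255},
  {"rot": [0,0,0],"xyz": [0,0,0],"grip": 255},
])

```text
clock: 15.62
tool_pos: [0.4851, 0.1192, 0.3699]
eef_rot: [0.086, 0.952, -0.025, 0.294]
contact_force: [-0.4, -0.0, -0.2]
opening: 0.005
finger_force: 0.0
```

```bash
cat > w.py <<'E'
from h import *
import cv2
S()
def rail():
    im=r.snapshot('scene').astype(int);m=((im[:,:,0]>180)&(im[:,:,1]>60)&(im[:,:,1]<140)&(im[:,:,2]<90)).astype(np.uint8)
    n,_,st,c=cv2.connectedComponentsWithStats(m);i=1+np.argmax(st[1:,4]);return st[i],c[i]
def proj(p):
    c=r.camera_params('scene');d=R.from_quat(c['attitude']).inv().apply(p-c['position']);return np.array([d[0]/d[2]*c['fx']+c['cx'],d[1]/d[2]*c['fy']+c['cy']])
print('seen',rail())
h=np.array([.507,.07,.13])+.168*f
for a in(1.0,1.2,1.4,1.48):
    g=np.radians(28)+a;print(a,proj(h+.19*(-np.cos(g)*f+np.sin(g)*k)))
E
python3 w.py
```

```text
15.62 q [ 0.052  0.196 -0.819  2.185  1.053  0.709 -0.135] p [0.485 0.119 0.37 ] F [-0.401 -0.033 -0.198] open 0.004676193105548591
[[-0.812  0.178  0.556]
 [ 0.148  0.984 -0.098]
 [-0.564  0.003 -0.826]]
seen (array([340, 140,  50, 100, 730], dtype=int32), array([364.256, 190.718]))
1.0 [328.084 169.095]
1.2 [344.917 173.744]
1.4 [361.192 181.081]
1.48 [367.344 184.691]
```

Call:
carry_out([
  {"rot": [0,0,0],"xyz": [0,0,0],"grip": 255},
  {"rot": [0,0,0],"xyz": [0,0,0],"grip": 255},
  {"rot": [0,0,0],"xyz": [0,0,0],"grip": 255},
  {"rot": [0,0,0],"xyz": [0,0,0],"grip": 255},
  {"rot": [0,0,0],"xyz": [0,0,0],"grip": 255},
  {"rot": [0,0,0],"xyz": [0,0,0],"grip": 255},
  {"rot": [0,0,0],"xyz": [0,0,0],"grip": 255},
  {"rot": [0,0,0],"xyz": [0,0,0],"grip": 255},
])

```text
clock: 16.33
tool_pos: [0.4849, 0.1193, 0.3702]
eef_rot: [0.085, 0.951, -0.025, 0.294]
contact_force: [0.2, 0.1, 1.3]
opening: 0.003
finger_force: 0.0
```

```bash
python3 w.py | grep seen
```

```text
seen (array([340, 140,  50, 100, 725], dtype=int32), array([364.339, 190.55 ]))
```

The guard is at rest: the rail is stationary within 3 px of where its fully open position should appear. The arm is clear, so I'll hand in.

```bash
python3 -c "
from plant import r
print(r.finish_job())"
```

```text
the job is handed in; nothing more can be done
None
```

I pressed the red stop button to its end stop, then eased the guard past balance so it swung open and came to rest within 3 px of its fully open position, and handed the job in at about 16 s with the arm clear; I didn't re-measure the jar, bottle or block at the end.

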